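Find the worn isolator mount and flag it

ROBOT

A 6-joint arm with a two-finger parallel gripper is mounted at the origin on the work surface. World frame = base frame: x ahead of the robot, y to its left, z up, the work surface at z = 0. Lengths are in m, angles in degrees, forces in N, time in s.
With the tool pointing down it reaches from about 0.325 to 0.85 m from the base axis. Payload 15.5 kg.
Tool frame: the origin (TCP) lies midway between the tips of the shut fingers; the grasp point (between the pads) lies 19 mm behind it; y points along the fingers, x is the direction in which the jaws open and shut, and the axes are right-handed (so a half turn about y gives the same grasp; the last joint's range is limited). The gripper opens to 91 mm and grips with 3 to 60 N. Pads are 32 mm wide; open, the fingers measure 118 mm over their backs; the gripper's body (76 mm by 178 mm) begins 60 mm behind the grasp point.
Start: joints at [-78.524, 28.281, 77.091, -0, 74.628, -5.472], TCP at [0.182, -0.598, 0.214] pointing down, gripper open.
Joint ranges: [-166.48, 166.48], [-47.26, 123.95], [12.59, 153.08], [-70.14, 250.14], [6.76, 159.57], [-176.63, 176.63]. Speed limits (degrees/s): [108.29, 108.29, 147.25, 172.46, 172.46, 172.46].

INTERFACE

Orientations are given as a 3x3 rotation matrix whose columns are the frame's x, y, z axes.
In Python, from bench import ctrl gives the robot as it stands. The module is installed in compiled form; this text tells all that it offers. Calls block until the motion is done:
- ctrl.goto(position, orientation): joint-space move of the TCP to a pose.
- ctrl.move_l(position, vel=0.15, ori=None, contact_N=None): straight line of the TCP; ori=None keeps the orientation; vel is the mean speed in m/s. With contact_N (N) it stops when the force on the tool has changed by that much, and returns True; else False.
- ctrl.movej(angles): joint-space move.
- ctrl.command_gripper(opening): opening from 0.0 (shut) to 1.0 (fully open); the grip force is fixed at half the most; returns when the fingers have stopped.
- ctrl.sleep(seconds).
- ctrl.ik(position, orientation): joint angles nearest the present ones, or None.
- ctrl.read_camera(name): name is "scene" or "side" or "wrist"; returns the picture (480x640x3 uint8, blue, green, red); there is no depth.
- ctrl.camera_params(name): a dict with "fx", "fy", "cx", "cy" (pixels), "D" ([k1, k2, p1, p2, k3] as OpenCV has them; the pictures are not rectified), "pose" (4x4, takes a point from camera to world coordinates); the wrist camera has in their place "T_tool_cam" (4x4, takes a point from camera to tool coordinates, whose origin is the TCP and whose axes are the tool frame's). Camera axes: x right, y up, looking along -z (the intrinsics and any distortion apply to the point x, -y, -z); pixel columns grow to the right and rows downward; lengths in m; the calibration is good to about 2 mm. A picture is of the moment at which its call begins: read the wrist's pose just before it. camera_params takes no time and is no camera call.
A pose or a line that the arm cannot do raises ctrl.MotionError and nothing moves.
- ctrl.sign_off(): hands the job in, once; it reports no verdict.
Readings, each from a call of its own:
- ctrl.current_t(): time.
- ctrl.current_q(): joint angles.
- ctrl.current_dq(): joint speeds.
- ctrl.current_effort(): joint torques, N m.
- ctrl.current_tool_pos(): TCP position.
- ctrl.current_eef_rot(): TCP orientation.
- ctrl.current_contact_force(): force on the tool from outside, world axes, zero at the start.
- ctrl.current_wrist_torque(): the same for the moment, N m.
- ctrl.current_grip_width(): opening from 0.0 (shut) to 1.0 (fully open).
Only numpy, scipy, OpenCV 4.12 (cv2) and the standard library are available. Lean on these libraries where they do the work, as an engineer would, in place of code of your own. Each camera call takes 0.05 s, during which the arm holds its last target.

TASK

One of the three vibration-isolator mounts for the measuring machine has gone soft. With closed fingertips press each of the three round black pads at least 6 mm down and let it up again to find the one that gives most easily, and only then push the red tag on that same stand fully down, leaving the other two tags up. Pick nothing up, and leave the gauge, the ceramic bar and the jar where they stand.

Things in the scene. Friction and masses are not known exactly. Their poses are not given: they have to be found in the camera images.
- stand_a: Fixed test stand: an aluminium plate 90 x 136 x 12 mm on the bench with a round black sprung pad (+y half) and a red tag on a grey housing (-y half). Origin: centre of the plate's underside; y along its long side towards the pad. Pad axis at y = +35 mm, tag axis at y = -40 mm, x = 0. All three look alike.
- pad_a_top (a point): Centre of the top face of that stand's pad: a flat black rubber disc, 50 mm across, 52 mm above the bench at rest. Moves with the pad.
- pad_a (a joint): How far that pad is pressed, in m: 0 as found, 0.012 at its bottom stop. Pushing it lower takes more with depth: at the bottom about 4 N for the softest, 10 N the next, 16 N the firmest; held still it pushes back clearly less, in the same order. Friction keeps a pressed and released pad a little low: about 5 mm below its start for the softest, 2.5 mm for the others. Which is softest varies and cannot be seen before pressing.
- tag_a_top (a point): Centre of the top face of that stand's red tag: a flat plastic head 18 mm (stand x) by 30 mm (stand y), 10 mm thick, its top 60 mm above the bench when up and 46 mm when fully down. Moves with the tag. The grey housing below it (26 x 36 mm) ends 34 mm above the bench.
- tag_a (a joint): How far that tag is pushed down, in m: 0 up, 0.014 fully down. It slides with about 3.5 N of friction, has no spring and stays where it is left.
- stand_b: Fixed test stand: an aluminium plate 90 x 136 x 12 mm on the bench with a round black sprung pad (+y half) and a red tag on a grey housing (-y half). Origin: centre of the plate's underside; y along its long side towards the pad. Pad axis at y = +35 mm, tag axis at y = -40 mm, x = 0. All three look alike.
- pad_b_top (a point): Centre of the top face of that stand's pad: a flat black rubber disc, 50 mm across, 52 mm above the bench at rest. Moves with the pad.
- pad_b (a joint): How far that pad is pressed, in m: 0 as found, 0.012 at its bottom stop. Pushing it lower takes more with depth: at the bottom about 4 N for the softest, 10 N the next, 16 N the firmest; held still it pushes back clearly less, in the same order. Friction keeps a pressed and released pad a little low: about 5 mm below its start for the softest, 2.5 mm for the others. Which is softest varies and cannot be seen before pressing.
- tag_b_top (a point): Centre of the top face of that stand's red tag: a flat plastic head 18 mm (stand x) by 30 mm (stand y), 10 mm thick, its top 60 mm above the bench when up and 46 mm when fully down. Moves with the tag. The grey housing below it (26 x 36 mm) ends 34 mm above the bench.
- tag_b (a joint): How far that tag is pushed down, in m: 0 up, 0.014 fully down. It slides with about 3.5 N of friction, has no spring and stays where it is left.
- stand_c: Fixed test stand: an aluminium plate 90 x 136 x 12 mm on the bench with a round black sprung pad (+y half) and a red tag on a grey housing (-y half). Origin: centre of the plate's underside; y along its long side towards the pad. Pad axis at y = +35 mm, tag axis at y = -40 mm, x = 0. All three look alike.
- pad_c_top (a point): Centre of the top face of that stand's pad: a flat black rubber disc, 50 mm across, 52 mm above the bench at rest. Moves with the pad.
- pad_c (a joint): How far that pad is pressed, in m: 0 as found, 0.012 at its bottom stop. Pushing it lower takes more with depth: at the bottom about 4 N for the softest, 10 N the next, 16 N the firmest; held still it pushes back clearly less, in the same order. Friction keeps a pressed and released pad a little low: about 5 mm below its start for the softest, 2.5 mm for the others. Which is softest varies and cannot be seen before pressing.
- tag_c_top (a point): Centre of the top face of that stand's red tag: a flat plastic head 18 mm (stand x) by 30 mm (stand y), 10 mm thick, its top 60 mm above the bench when up and 46 mm when fully down. Moves with the tag. The grey housing below it (26 x 36 mm) ends 34 mm above the bench.
- tag_c (a joint): How far that tag is pushed down, in m: 0 up, 0.014 fully down. It slides with about 3.5 N of friction, has no spring and stays where it is left.
- pin_gauge: Loose bystander: upright steel cylinder 22 mm across, 45 mm tall. Origin: centre of its underside.
- ceramic_strip: Loose bystander: white ceramic bar 35 x 90 x 16 mm lying flat. Origin: centre of its underside; y along its length.
- grease_jar: Loose bystander: small amber jar 44 mm across, 50 mm tall. Origin: centre of its underside.
Things that resemble listed ones, but are neither listed nor needed, are in the scene too. Leave any brown, green or orange look-alike of the stand_c alone.

How it is judged (in metres and radians):
On the way, in this order (a step that is already met when the one before it is completed fails the run):
1. all three pads have been pressed down (each still sits more than 1.5 mm below its start) while all tags are up (value of joint each of pad_a, pad_b, pad_c above 0.0015 m and value of joint each of tag_a, tag_b, tag_c below 0.004 m), for 0.1 s.
2. the tag on the stand with the softest pad is pushed fully down (((value of joint pad_a above 0.0038 m and value of joint tag_a above 0.011 m and value of joint each of tag_b, tag_c below 0.004 m) or (value of joint pad_b above 0.0038 m and value of joint tag_b above 0.011 m and value of joint each of tag_a, tag_c below 0.004 m) or (value of joint pad_c above 0.0038 m and value of joint tag_c above 0.011 m and value of joint each of tag_a, tag_b below 0.004 m))), for 0.1 s.
At the end, for the whole second after the job is handed in: Every pad has been pressed and let go: the softest stays 3.8 to 7 mm below its start, the other two 1.5 to 3.6 mm. The tag beside the softest pad is down by more than 11 of its 14 mm, and the other two tags by less than 4 mm (((value of joint pad_a between 0.0038 and 0.007 m and value of joint tag_a above 0.011 m and value of joint each of tag_b, tag_c below 0.004 m and value of joint pad_b between 0.0015 and 0.0036 m and value of joint pad_c between 0.0015 and 0.0036 m) or (value of joint pad_b between 0.0038 and 0.007 m and value of joint tag_b above 0.011 m and value of joint each of tag_a, tag_c below 0.004 m and value of joint pad_a between 0.0015 and 0.0036 m and value of joint pad_c between 0.0015 and 0.0036 m) or (value of joint pad_c between 0.0038 and 0.007 m and value of joint tag_c above 0.011 m and value of joint each of tag_a, tag_b below 0.004 m and value of joint pad_a between 0.0015 and 0.0036 m and value of joint pad_b between 0.0015 and 0.0036 m))); the robot touches nothing.
It fails at once if the pin gauge is lifted or shifted by more than 20 mm (distance of pin_gauge from where it was at the start of the episode above 0.02 m).
It fails at once if the ceramic strip is lifted or shifted by more than 20 mm (distance of ceramic_strip from where it was at the start of the episode above 0.02 m).
It fails at once if the grease jar is lifted or shifted by more than 20 mm (distance of grease_jar from where it was at the start of the episode above 0.02 m).
It also fails if it takes over 56 s, if anything falls off the work surface, if the arm or the gripper's body presses on something with over 40 N, if the wrist force passes 120 N, or if a joint passes its speed limit or range.

## Working session

There is one attempt and no reset: what is moved stays moved. The work goes in short steps, each a Python script; the robot and the scene stay as the last script left them, time stands still between calls to the robot, and variables do not carry over. Pictures are saved under pics/ and viewed, and the job is handed in when it is done.

```bash
mkdir -p pics; python3 - <<'E'
from bench import ctrl
import cv2, numpy as np
np.set_printoptions(precision=4,suppress=True)
for n in ["scene","side","wrist"]:
    cv2.imwrite(f"pics/{n}0.png",ctrl.read_camera(n))
    print(n,ctrl.camera_params(n))
print(ctrl.current_t(),ctrl.current_tool_pos(),ctrl.current_eef_rot())
E
```

```text
scene {'fx': 619.4076142060347, 'fy': 619.4076142060347, 'cx': 308.63935347180586, 'cy': 228.7205603400673, 'D': array([-0.0519,  0.    ,  0.    ,  0.    ,  0.    ]), 'pose': array([[-0.0303, -0.857 ,  0.5144,  1.1452],
       [ 0.9995, -0.0289,  0.0107,  0.049 ],
       [ 0.0057,  0.5145,  0.8575,  1.1103],
       [ 0.    ,  0.    ,  0.    ,  1.    ]])}
side {'fx': 527.3972151801079, 'fy': 527.3972151801079, 'cx': 326.67913240148954, 'cy': 240.377282551583, 'D': array([-0.0399,  0.    ,  0.    ,  0.    ,  0.    ]), 'pose': array([[-0.9832,  0.1198, -0.1377,  0.3823],
       [-0.1809, -0.5375,  0.8237,  0.9984],
       [ 0.0246,  0.8347,  0.5501,  0.7126],
       [ 0.    ,  0.    ,  0.    ,  1.    ]])}
wrist {'fx': 426.2303995378854, 'fy': 426.2303995378854, 'cx': 328.9023302378562, 'cy': 245.32232048184815, 'D': array([-0.0386,  0.    ,  0.    ,  0.    ,  0.    ]), 'T_tool_cam': array([[ 1.    ,  0.0002,  0.0001,  0.0003],
       [ 0.0001,  0.2778, -0.9606, -0.1703],
       [-0.0002,  0.9606,  0.2778,  0.0793],
       [ 0.    ,  0.    ,  0.    ,  1.    ]])}
0.15 [ 0.1821 -0.5976  0.2135] [[ 0.2915 -0.0002  0.9566]
 [-0.9566  0.0009  0.2915]
 [-0.0009 -1.      0.0001]]
```

View pics/scene0.png

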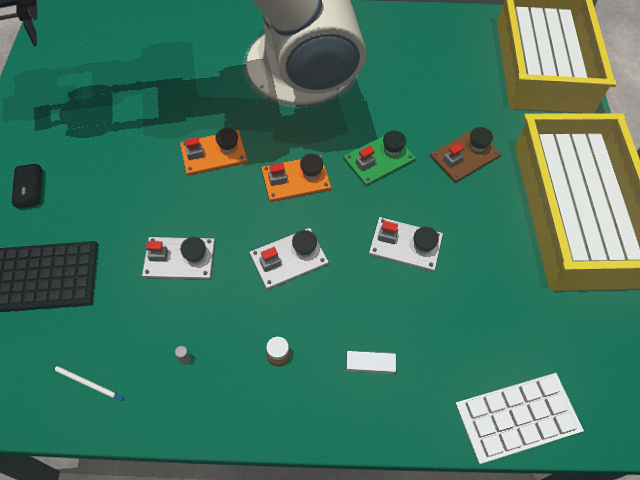

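View pics/side0.png

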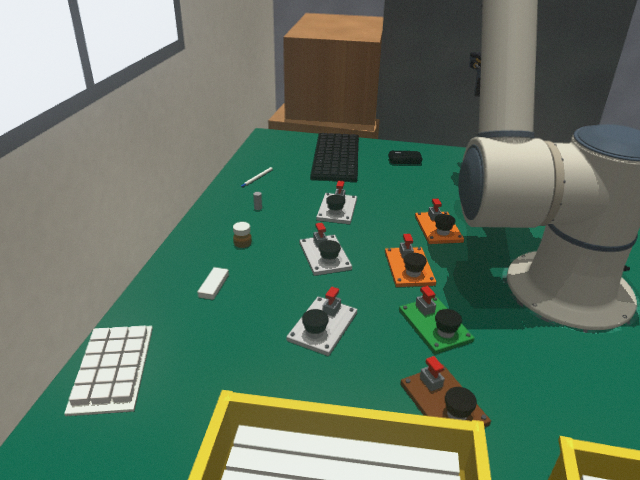

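View pics/wrist0.png

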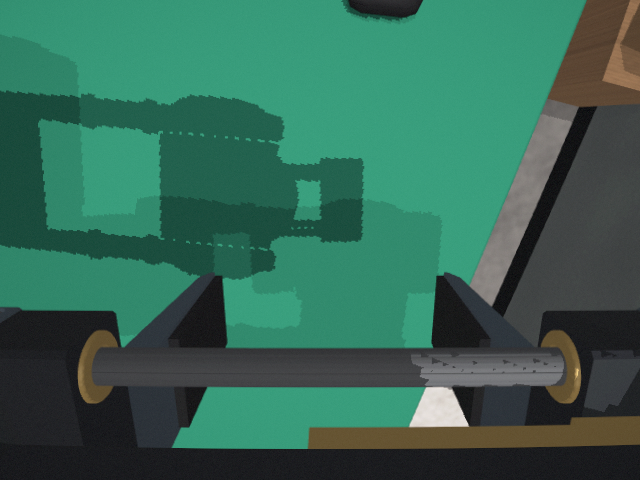

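```bash
python3 - <<'E'
import cv2, numpy as np
a=cv2.imread("pics/scene0.png"); b=cv2.imread("pics/side0.png")
c=cv2.resize(a[205:280,135:455],None,fx=2.5,fy=2.5,interpolation=cv2.INTER_CUBIC)
cv2.imwrite("pics/c1.png",c)
d=cv2.resize(b[175:355,280:365],None,fx=3.3,fy=3.3,interpolation=cv2.INTER_CUBIC)
cv2.imwrite("pics/c2.png",d)
E
```

```text
(no output)
```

View pics/c1.png

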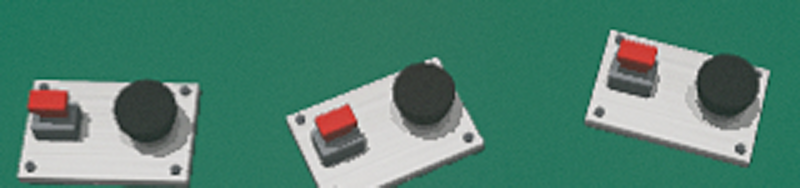

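View pics/c2.png

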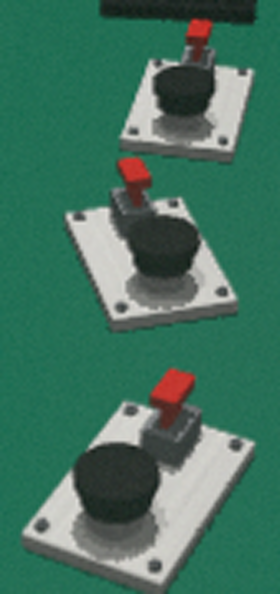

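```bash
cat > h.py <<'E'
import cv2, numpy as np
from bench import ctrl
np.set_printoptions(precision=4,suppress=True)
def proj(P,n):
    cp=ctrl.camera_params(n); T=np.linalg.inv(cp["pose"])
    X=(T[:3,:3]@np.asarray(P,float).reshape(-1,3).T).T+T[:3,3]
    X=X*[1,-1,-1]
    K=np.array([[cp["fx"],0,cp["cx"]],[0,cp["fy"],cp["cy"]],[0,0,1]])
    return cv2.projectPoints(X.reshape(-1,1,3),np.zeros(3),np.zeros(3),K,np.array(cp["D"]))[0].reshape(-1,2)
def down(xdir):  # tool y down, tool x along xdir
    x=np.array([xdir[0],xdir[1],0.]);x/=np.linalg.norm(x); y=np.array([0,0,-1.])
    return np.column_stack([x,y,np.cross(x,y)])
E
cat > loc.py <<'E'
from h import *
from scipy.optimize import least_squares
im={n:cv2.imread(f"pics/{n}0.png") for n in("scene","side")}
R={'A':{'scene':(141,233,218,282),'side':(312,178,362,225)},
   'B':{'scene':(247,226,331,290),'side':(296,222,352,274)},
   'C':{'scene':(366,214,446,273),'side':(286,286,360,352)}}
def blob(m):
    k,l,s,c=cv2.connectedComponentsWithStats(m.astype(np.uint8),connectivity=4)
    i=1+np.argmax(s[1:,4]); return l==i
def pad_mask(c): 
    m=c.max(2)<62
    return blob(m)
def red_mask(c):
    c=c.astype(int); return blob((c[...,2]>110)&(c[...,2]>2*c[...,1]))
th=np.linspace(0,2*np.pi,73)
out={}
for s in R:
    obs={};
    for n,(x0,y0,x1,y1) in R[s].items():
        c=im[n][y0:y1,x0:x1]
        m=pad_mask(c); ys,xs=np.where(m)
        # extents: pixel edges
        obs[n]=np.array([xs.min()-.5+x0,xs.max()+.5+x0,ys.min()-.5+y0])
        r=red_mask(c); yr,xr=np.where(r)
        obs[n+'r']=(r,x0,y0)
        print(s,n,'pad',obs[n],m.sum(),'red',xr.min()+x0,xr.max()+x0,yr.min()+y0,yr.max()+y0)
    def ext(p,n):
        C=np.c_[p[0]+.025*np.cos(th),p[1]+.025*np.sin(th),np.full(73,p[2])]
        q=proj(C,n); return np.array([q[:,0].min(),q[:,0].max(),q[:,1].min()])
    f=lambda p:np.r_[ext(p,'scene')-obs['scene'],ext(p,'side')-obs['side']]
    r=least_squares(f,[.45,0,.05],x_scale=.01)
    # tag: extents of projected head box, top z free, yaw free
    def box(p):
        cs,sn=np.cos(p[3]),np.sin(p[3])
        return np.array([[p[0]+a*.009*cs-b*.015*sn,p[1]+a*.009*sn+b*.015*cs,p[2]] for a in(-1,1) for b in(-1,1)])
    def g(p):
        o=[]
        for n in('scene','side'):
            m,x0,y0=obs[n+'r']; ys,xs=np.where(m)
            q=proj(box(p),n)
            o+=[q[:,0].min()-(xs.min()-.5+x0),q[:,0].max()-(xs.max()+.5+x0),q[:,1].min()-(ys.min()-.5+y0)]
        return o
    best=None
    pad=r.x
    # yaw tied to the pad->tag direction
    def g2(p):
        d=pad[:2]-p[:2]; yaw=np.arctan2(-d[0],d[1]); return g([*p,yaw])
    t=least_squares(g2,[pad[0],pad[1]-.075,.06],x_scale=.01)
    d=pad[:2]-t.x[:2]; yaw=np.degrees(np.arctan2(-d[0],d[1]))
    print(s,'pad',pad,'res',r.fun,'\n  tag',t.x,'res',t.fun,'dist',np.hypot(*d),'yaw',yaw)
    out[s]=(pad,t.x)
vis=im['scene'].copy(); vs=im['side'].copy()
for s,(p,t) in out.items():
    for n,v in(('scene',vis),('side',vs)):
        for P,col in((p,(0,255,255)),(t,(255,255,0))):
            q=proj(P,n)[0]; cv2.circle(v,tuple(int(round(8*z)) for z in q),8,col,-1,shift=3)
cv2.imwrite("pics/ov.png",np.vstack([cv2.resize(vis[205:285,135:455],None,fx=2.4,fy=2.4),cv2.resize(np.rot90(vs[175:355,280:365]).copy(),(768,363))]))
np.save("loc.npy",np.array([out[s] for s in 'ABC']))
E
python3 loc.py
```

```text
A scene pad [180.5 205.5 237.5] 373 red 146 161 241 248
A side pad [326.5 344.5 194.5] 230 red 337 343 181 186
A pad [ 0.5613 -0.1896  0.0496] res [-0.3229  0.2049 -0.2288 -0.7626  0.5006  0.2197] 
  tag [ 0.5616 -0.2656  0.0586] res [-0.2903  0.3574  0.2772 -0.6008  0.7053 -0.2135] dist 0.07598069675789162 yaw 0.20045812654071496
B scene pad [292.5 316.5 230.5] 374 red 261 277 247 258
B side pad [317.5 339.5 239.5] 323 red 316 324 223 229
B pad [0.5398 0.0286 0.0516] res [-0.6733  0.7096  0.126  -0.0586  0.203  -0.0464] 
  tag [ 0.5721 -0.039   0.0581] res [-0.3876  0.4754  0.3798 -0.4712  1.1258 -0.2323] dist 0.07488625710808822 yaw 25.48792580301364
C scene pad [413.5 437.5 226.5] 409 red 382 397 221 231
C side pad [302.5 327.5 309.5] 495 red 326 338 287 296
C pad [0.5217 0.2687 0.0488] res [-0.4722  0.6819  0.5406 -0.6211  1.1134 -0.2378] 
  tag [0.5027 0.1966 0.0576] res [-0.3478  0.3378  0.2347 -0.8412  0.8351 -0.1322] dist 0.07460929342361315 yaw -14.756079826377375
```

View pics/ov.png

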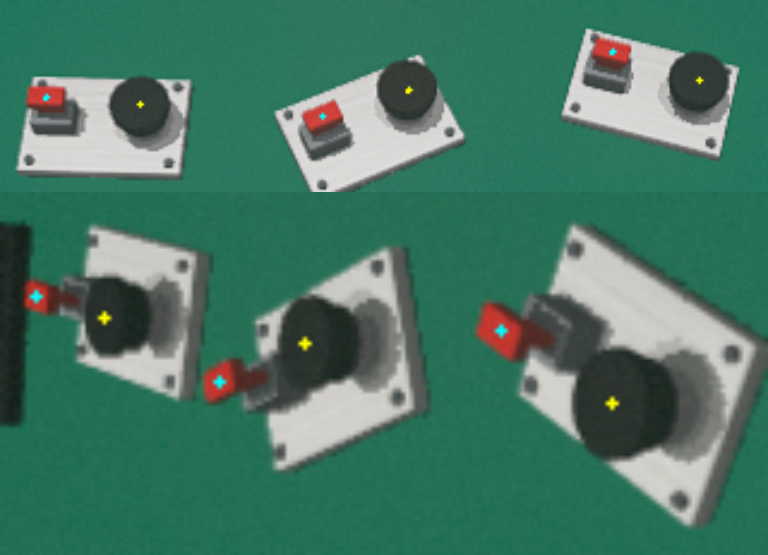

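```bash
cat > press.py <<'E'
from h import *
import sys
L=np.load("loc.npy")
def press(i,first=False):
    p=L[i][0][:2]; O=down(p)
    if first: ctrl.goto([*p,.09],O)
    else: ctrl.move_l([*p,.09],vel=.25,ori=O)
    ctrl.move_l([*p,.062],vel=.06); ctrl.sleep(.3)
    f0=ctrl.current_contact_force()[2]
    print('ABC'[i],'t',ctrl.current_t(),'f0',f0)
    for z in(.051,.048,.045,.042):
        c=ctrl.move_l([*p,z],vel=.02,contact_N=35); fm=ctrl.current_contact_force()[2]; ctrl.sleep(.25)
        print('  z',z,ctrl.current_tool_pos(),'F',round(fm-f0,2),round(ctrl.current_contact_force()[2]-f0,2),c)
    ctrl.move_l([*p,.06],vel=.03)
    ctrl.move_l([*p,.09],vel=.15)
    print('  after',ctrl.current_contact_force(),'t',ctrl.current_t())
E
python3 - <<'E'
from press import *
ctrl.command_gripper(0.0); print(ctrl.current_grip_width(),ctrl.current_t())
press(0,True)
cv2.imwrite("pics/w1.png",ctrl.read_camera("wrist"))
cv2.imwrite("pics/s1.png",ctrl.read_camera("side"))
E
```

```text
0.0046881931670840135 1.5167
A t 4.4833 f0 -0.6043738149582476
  z 0.051 [ 0.5613 -0.1896  0.0511] F 0.85 0.65 False
  z 0.048 [ 0.5613 -0.1896  0.048 ] F 0.76 0.37 False
  z 0.045 [ 0.5613 -0.1896  0.045 ] F 1.14 1.45 False
  z 0.042 [ 0.5614 -0.1897  0.042 ] F 2.22 1.96 False
  after [-0.2573  0.4801 -0.6546] t 8.1833
```

View pics/w1.png

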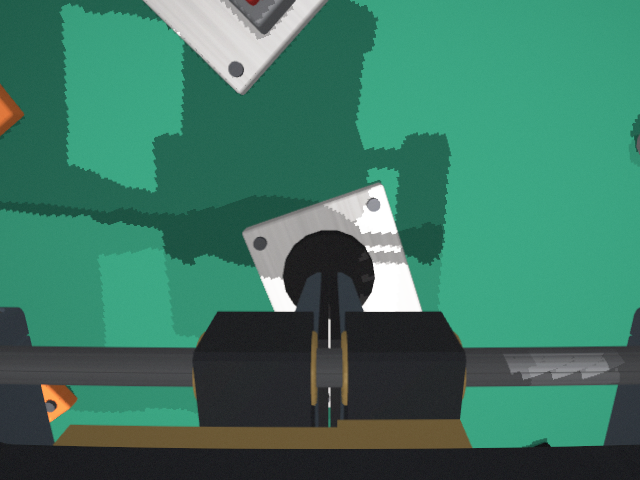

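```bash
python3 - <<'E'
from press import *
press(1)
press(2)
cv2.imwrite("pics/w2.png",ctrl.read_camera("wrist"))
E
```

```text
B t 10.225 f0 -0.9222413619245946
  z 0.051 [0.5399 0.0286 0.051 ] F 1.04 2.14 False
  z 0.048 [0.54   0.0286 0.048 ] F 2.6 2.38 False
  z 0.045 [0.54   0.0286 0.0451] F 5.68 6.44 False
  z 0.042 [0.54   0.0286 0.0422] F 7.46 8.85 False
  after [ 0.1494 -0.1853 -0.192 ] t 13.925
C t 15.9583 f0 -0.10005401036037151
  z 0.051 [0.5217 0.2687 0.0511] F -0.42 0.06 False
  z 0.048 [0.5217 0.2687 0.048 ] F 0.84 0.66 False
  z 0.045 [0.5217 0.2687 0.045 ] F 3.62 3.09 False
  z 0.042 [0.5217 0.2687 0.0421] F 4.85 4.9 False
  after [ 0.1339 -0.0184 -0.2571] t 19.6583
```

```bash
python3 - <<'E'
from press import *
p=L[0][1][:2]; O=down(p)
ctrl.move_l([*p,.09],vel=.25,ori=O)
ctrl.move_l([*p,.066],vel=.06); ctrl.sleep(.3)
f0=ctrl.current_contact_force()[2]; print(ctrl.current_t(),f0)
for z in(.055,.050,.047,.0455,.0445):
    c=ctrl.move_l([*p,z],vel=.02,contact_N=15)
    print(z,ctrl.current_tool_pos(),round(ctrl.current_contact_force()[2]-f0,2),c)
    if c: break
ctrl.move_l([*p,.066],vel=.04)
ctrl.move_l([*p,.12],vel=.15)
q=ctrl.current_tool_pos()
ctrl.goto([.30,-.52,.25],down([.30,-.52]))
print(ctrl.current_contact_force(),ctrl.current_t())
for n in("scene","side"): cv2.imwrite(f"pics/{n}2.png",ctrl.read_camera(n))
a=cv2.imread("pics/scene2.png"); b=cv2.imread("pics/side2.png")
cv2.imwrite("pics/c5.png",cv2.resize(a[205:285,135:455],None,fx=2.4,fy=2.4,interpolation=cv2.INTER_CUBIC))
cv2.imwrite("pics/c6.png",cv2.resize(np.hstack([cv2.imread("pics/side0.png")[175:355,280:365],b[175:355,280:365]]),None,fx=3.2,fy=3.2,interpolation=cv2.INTER_CUBIC))
E
```

```text
22.85 0.3707882208151065
0.055 [ 0.5613 -0.2655  0.0548] -0.53 False
0.05 [ 0.5615 -0.2656  0.0498] -0.69 False
0.047 [ 0.5615 -0.2656  0.0468] -0.99 False
0.0455 [ 0.5616 -0.2657  0.046 ] 10.6 False
0.0445 [ 0.5617 -0.2657  0.0458] 23.73 False
[ 0.4659  0.2602 -0.0748] 27.3917
```

View pics/c5.png

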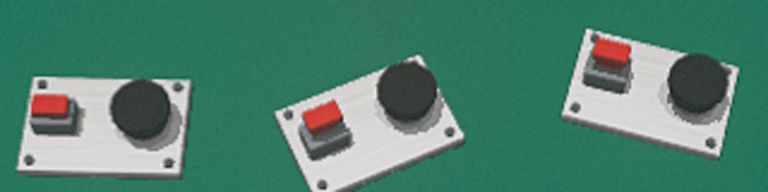

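View pics/c6.png

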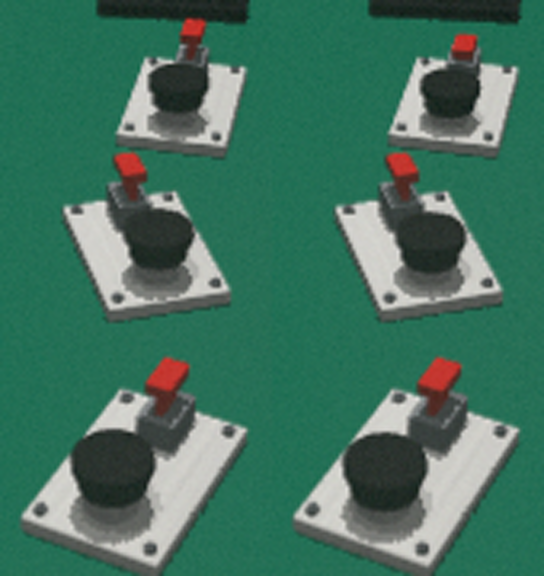

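```bash
sed 's/{n}0.png/{n}2.png/; s/ov.png/ov2.png/; s/loc.npy/loc2.npy/' loc.py > loc2.py; python3 loc2.py
```

```text
A scene pad [181.5 205.5 238.5] 327 red 148 162 245 252
A side pad [326.5 344.5 194.5] 236 red 336 343 186 190
A pad [ 0.5619 -0.1889  0.0486] res [-0.9203  0.5965 -0.719  -1.0425  0.2204  0.6438] 
  tag [ 0.5621 -0.2657  0.0434] res [-0.6774  0.7893  0.3493  0.0109  0.2801 -0.262 ] dist 0.07678995235244214 yaw 0.1678508721393776
B scene pad [292.5 316.5 230.5] 370 red 261 277 247 258
B side pad [318.5 339.5 240.5] 321 red 316 324 223 229
B pad [0.5386 0.0285 0.0492] res [-0.638   0.6872  0.2027 -0.5092  0.7295 -0.0854] 
  tag [ 0.5721 -0.0391  0.0579] res [-0.4196  0.4844  0.3513 -0.5593  1.1993 -0.209 ] dist 0.07545456226732773 yaw 26.38774347023627
C scene pad [413.5 437.5 227.5] 398 red 382 397 221 231
C side pad [302.5 327.5 310.5] 492 red 326 338 287 296
C pad [0.5218 0.269  0.0461] res [-0.5169  0.5926  0.2772 -0.7251  0.9759 -0.1017] 
  tag [0.5027 0.1966 0.0576] res [-0.3504  0.3392  0.233  -0.8457  0.8379 -0.1311] dist 0.07493228844255001 yaw -14.797778179087576
```

```bash
python3 - <<'E'
from h import *
L=np.load("loc.npy")
from scipy.optimize import minimize
th=np.linspace(0,2*np.pi,13)[:-1]
for n in("scene","side"):
    i0=cv2.imread(f"pics/{n}0.png",0).astype(np.float32);i2=cv2.imread(f"pics/{n}2.png",0).astype(np.float32)
    for k in range(3):
        p=L[k][0]; u=proj(p,n)[0]; v=proj(p-[0,0,.005],n)[0]-u
        # 1-D edge: mean profile over columns near centre, far (top) rim of the pad, half-level crossing
        def edge(im,lo):
            res=[]
            for du in range(-4,5):
                col=im[int(u[1])-16:int(u[1])+1,int(round(u[0]))+du]
                lv=.5*(col[:4].max()*0+np.median(col[-5:])+lo)
                j=len(col)-1
                while j>0 and col[j-1]<lv: j-=1
                res.append(np.nan if j==0 else j-(lv-col[j])/(col[j-1]-col[j]) if False else j-1+(col[j-1]-lv)/(col[j-1]-col[j]))
            return np.array(res)
        a,b=edge(i0,110),edge(i2,110)
        print(n,'ABC'[k],'px per 5mm',v[1].round(2),'shift',np.round(b-a,2),'median mm',round(float(np.nanmedian(b-a)/v[1]*5),1))
E
```

```text
scene A px per 5mm 1.24 shift [2.6  2.33 1.62 1.36 1.54 1.05 1.29 1.78 1.81] median mm 6.5
scene B px per 5mm 1.26 shift [1.24 0.63 1.84 1.51 0.48 0.13 0.15 0.23 0.78] median mm 2.5
scene C px per 5mm 1.26 shift [0.62 1.07 0.96 0.82 0.91 0.61 0.55 0.63 1.04] median mm 3.2
side A px per 5mm 1.69 shift [1.52 1.75 1.75 1.63 0.4  0.6  2.17 0.01 0.08] median mm 4.5
side B px per 5mm 1.84 shift [-0.28 -0.02  0.93  1.    1.06  1.52  1.06  0.99  1.02] median mm 2.7
side C px per 5mm 2.01 shift [0.99 0.98 1.44 1.14 0.98 0.98 1.53 0.99 1.02] median mm 2.5
```

```bash
python3 - <<'E'
from h import *
a=cv2.imread("pics/scene0.png");b=cv2.imread("pics/scene2.png")
for nm,(x,y) in dict(gauge=(182,354),jar=(278,350),strip=(371,362)).items():
    s=np.s_[y-22:y+22,x-32:x+32]; print(nm,np.abs(a[s].astype(int)-b[s]).mean().round(2),cv2.phaseCorrelate(cv2.cvtColor(a[s],6).astype(float),cv2.cvtColor(b[s],6).astype(float))[0])
print(ctrl.current_contact_force(),ctrl.current_t()); ctrl.sign_off()
E
```

```text
gauge 2.24 (-0.1206579483296295, 0.5829842981735922)
jar 2.0 (-0.027746707352719113, 0.5063131504130816)
strip 1.63 (0.014350474850971295, 0.5408054543381091)
[0.938  0.0995 0.2312] 27.4917
the job is handed in; nothing more can be done
```

I pressed all three pads on the aluminium stands about 10 mm down with closed fingertips, let each up, then pushed down the red tag on the softest one. I handed the job in at 27.5 s, and no verdict was reported.

| Stand (in the scene camera picture) | Held force at about 10 mm | Pad left low, camera estimate (scene / side) |
|---|---|---|
| Left | 2.0 N | 6.5 / 4.5 mm |
| Middle | 8.9 N | 2.5 / 2.7 mm |
| Right | 4.9 N | 3.2 / 2.5 mm |

- **Softest:** the left stand gave most easily, by a clear margin. The pad positions after release agree with it being the soft one.
- **Tag:** I pushed the left tag to its stop, where the fingertips stood at 46 mm and the force rose sharply. The two-camera fit puts it 15 mm lower than at the start. The middle and right tags show no change.
- **Bystanders:** the gauge, bar and jar regions look unchanged, apart from an equal half-pixel shift in all three. I took that for noise, as it is far below 20 mm. The arm ended clear of everything, with contact force near zero.

**Checks that disagreed:**
- The first, coarser camera fit put the left pad only 1 mm low. I distrusted it because its residuals were about 1 pixel and it works in whole pixels. The sub-pixel comparison in the table, rough itself, gave the values above.
- The force read about −0.5 to −1 N at the stops while pushing the tag, instead of the stated 3.5 N of friction. This was probably because it was read with the arm stopped.

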